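# Clamp a mended pottery fragment with the ratchet clamp

## Task

A glued pottery fragment stands in the bench clamp. Turn the yellow lock knob anticlockwise to its end stop to free the trigger, then pump the orange trigger towards the black handle until the jaw presses the fragment against the anvil and the jaw's sprung pad is pushed in about half way, its red band half hidden and never almost gone, for that crushes the fragment. Move the jaw only by the trigger, keep off jaw and fragment, leave the other things alone, and finish holding: the program ends with the gripper still keeping the trigger fully squeezed.

Things in the scene. Friction and masses are not known exactly. Their poses are not given: they have to be found in the camera images.
- clamp: the bench clamp, fixed to the table (blue metal on a dark base plate 400 x 100 x 12 mm). Origin: on the table, straight below the trigger's pivot. Its x axis points along the bar, the way the jaw advances; z up; its y axis points to the knob. In this frame (mm): fixed black handle x -39 to -25, y -12 to 12, top at z 170; knob tower 60 x 60 at x 0, y 100, top at z 120; anvil face at x 235; bed top at z 22
- knob (a joint): yellow lock knob's turn, rad: 0 is the anticlockwise end stop (unlocked), it grows clockwise as seen from above, to 1.5 at most. At the start it is turned in by about 1.0 to 1.4. It draws a steel lock bolt (12 mm per rad) that stands behind the trigger and blocks it until the knob is within about 0.1 of 0. Turns easily (0.03 N m) and stays where left
- knob_grip (a point): on the knob's vertical axis, at the height to grip (157 mm above the table). The grip is an upright bar 42 mm long and 14 mm thick that stands on a low yellow disc 44 mm across (disc top at 134 mm, bar top at 164 mm above the table). The bar lies along the clamp's x axis at joint value 0, and is turned clockwise from it by the joint value. The point's own x axis lies along the bar
- trigger (a joint): orange trigger's angle, rad: 0 is released (upright), 0.26 is fully squeezed against its stop, leaning back towards the black handle. A spring returns it (2 to 4 N at the grip); driving the jaw takes up to about 15 N there. Each full squeeze drives the jaw forward about 6.5 mm; a part squeeze drives it less, in proportion; letting the trigger return leaves the jaw where it is
- trigger_grip (a point): middle of the orange trigger at the height to squeeze, 150 mm above the table when released. The trigger is a bar 10 mm thick (along the clamp's x) and 20 mm wide, top at 163 mm, pivot 57 mm below this point. At this height it moves back 15 mm when squeezed. Released, it measures 44 mm over the outsides of trigger and handle (gap 20 mm); squeezed, 29 mm
- handle_grip (a point): middle of the fixed black handle (14 mm thick along the clamp's x, 24 mm wide), 150 mm above the table, 32 mm behind the released trigger along the clamp's x
- jaw (a joint): how far the jaw's bar has been driven forward, m; 0 to 0.014 at the start, 0.05 at most. Only stiff friction (18 N) holds it; it cannot be drawn back
- pad (a joint): how far the jaw's sprung black pad has been pushed in, m: 0 is free (red band between blue jaw plate and black pad 16 mm wide, fully seen), 0.016 is bottomed out. Its spring presses on the fragment with 0.9 N per mm. Half way in is 0.008; more than 0.014 crushes the fragment
- pad_face (a point): centre of the black pad's front face, 46 mm above the table; pad 50 mm wide, 36 mm high
- fragment_mid (a point): centre of the mended fragment standing loose on the plywood bed between pad and anvil: two stoneware slabs, buff and green-grey, with a pale glue seam between; 40 mm along the clamp's x, 60 mm wide, 50 mm high, 0.25 kg. Its x axis runs with the clamp's x. Seated on the anvil it lies at clamp x 215 mm
- sherd_a: loose curved buff pottery sherd about 70 x 75 mm, lying beside the clamp's bed. A bystander; origin under its middle
- sherd_b: loose curved green-grey sherd about 60 x 60 mm. A bystander; origin under its middle
- bowl: blue ceramic bowl, 110 mm across, 55 mm high. A bystander; origin under its middle
- glue: white glue bottle with a red cap, 44 mm across, 110 mm high. A bystander; origin under its middle
- vase: brown glazed vase, 72 mm across, 112 mm high. A bystander; origin under its middle
- brush: wooden brush 200 mm long, lying flat. A bystander; origin under its middle
Things that resemble listed ones, but are neither listed nor needed, are in the scene too. What is meant by the part that bears fragment_mid is not pink or turquoise, and is the smaller of those in its own colour.

How it is judged:
On the way, in this order (a step that is already met when the one before it is completed fails the run):
1. the lock knob is at its anticlockwise end stop (value of joint knob below 0.1 rad), for 0.1 s.
2. the jaw's pad has come to bear on the fragment (value of joint pad above 0.0008 m and contact force between pad and fragment above 0.4 N), for 0.1 s.
At the end, for the whole second after the job is handed in: Knob within 0.13 rad of its anticlockwise stop; fingers still press the trigger (over 1 N), squeezed past 0.2 of 0.26 rad; pad pushed in 3.5 to 12.5 mm and pressing over 2 N; fragment upright, still, within 3 mm of its seat on the anvil (value of joint knob below 0.13 rad and value of joint trigger above 0.2 rad and contact force between the fingers and trigger above 1 N and value of joint pad between 0.0035 and 0.0125 m and contact force between pad and fragment above 2 N and x of fragment_mid in the frame of clamp between 0.212 and 0.218 m and angle between fragment_mid's own z axis and vertical below 0.1 rad and linear speed of fragment below 0.02 m/s); the arm keeps its last pose, push and grip.
It fails at once if the fragment is crushed: the pad is pushed in more than 14 mm (value of joint pad above 0.014 m).
It fails at once if the robot pushes on the jaw or its pad (contact force between any of the arm, the fingers and jaw above 3 N).
It fails at once if the robot pushes on the fragment (contact force between any of the arm, the fingers and fragment above 2 N).
It fails at once if another thing on the table is moved by more than 30 mm (distance of any of sherd_a, sherd_b, bowl, glue, vase, brush from where it was at the start of the episode above 0.03 m).
It also fails if it takes over 51 s, if anything falls off the work surface, if the arm or the gripper's body presses on something with over 40 N, if the wrist force passes 120 N, or if a joint passes its speed limit or range.

## Robot

A 7-joint arm with a two-finger parallel gripper is mounted at the origin on the work surface. World frame = base frame: x ahead of the robot, y to its left, z up, the work surface at z = 0. Lengths are in m, angles in rad, forces in N, time in s.
With the tool pointing down it reaches from about 0.35 to 0.775 m from the base axis. Payload 3.1 kg.
Tool frame: the origin (TCP) lies at the very end of the fingers, on their centre line; the grasp point (between the pads) lies 19 mm behind it; z points along the fingers, y is the line along which they close (so a half turn about z gives the same grasp; the last joint's range is limited). The gripper opens to 85 mm and grips with 20 to 120 N. Pads are 22 mm wide; open, the fingers measure 114 mm over their backs; the gripper's body (76 mm by 85 mm) begins 54 mm behind the grasp point. The pads swing forward as they close: fully open they stand 13 mm farther back than shut.
Start: joints at [-1.17, 0.311, 0.014, 1.512, -0.004, 1.319, -0.027], TCP at [0.236, 0.497, 0.231] pointing down, gripper open.
Joint ranges: [-2.7, 2.7], [-0.3, 1.91], [-1.27, 1.3], [0.12, 2.57], [-1.44, 4.58], [0.2, 2.03], [-3.05, 3.05]. Speed limits (rad/s): [2.79, 2.79, 3.14, 3.14, 3.14, 3.14, 3.14].

## Interface

Orientations are given as a unit quaternion [x, y, z, w].
In Python, from cell import status, viewer, ticket gives the robot as it stands.
- The arm moves only by the shell command python3 -m jog 'ROWS'. ROWS is JSON, a list that holds one entry, the list of rows, each a list of 5 numbers: the shift along the tool's x, y, z in m, then the turn about the tool's z in units of 5 degrees (1.0 is 5 degrees), then the closure, from 0 (fully open) to 1 (shut). In form: [[[tx, ty, tz, spin, jaw], ...]]. A call has exactly 5 rows; each row is the pose to reach, as a shift and turn from the pose commanded when the call began, along the tool's axes at that moment; what a row does not reach only later rows make up. A row lasts 1/10 s, in which the tool goes at most 50 mm and 8.59 degrees, less where a joint would pass 70% of its speed; a pose out of reach is approached as far as the arm can. A call with a gripper value outside its range is refused whole. The fingers move at their own pace and stop on an object; the grip force is fixed at half the most. Time passes only in rows, so rows that repeat a pose let the fingers close, or fill a call up. It gives the time, the measured TCP pose, the force, the opening and the grip force at its end, in the units of the state.
- status.get_obs(): the state, without advancing time (a new reading comes with each control period).
- viewer.camera(name): name is "scene" or "top"; returns the picture (400x640x3 uint8, blue, green, red); there is no depth.
- viewer.get_calibration(name): a dict with "camera_matrix" (3x3 intrinsics, pixels), "k1" (the pictures are not rectified: a ray, as slopes to the right and down, at radius r is drawn at 1 + k1 r^2 times it, then the intrinsics apply), "R" (3x3) and "t" (3): a world point X has camera coordinates R X + t. Camera axes: x right, y down, z forward; pixel columns grow to the right and rows downward; lengths in m; the calibration is good to about 2 mm. A picture is of the moment at which its call begins. get_calibration takes no time and is no camera call.
- ticket.sign_off(): hands the job in; it is judged then, once.
The state is a dict: "time_s": time; "qpos": joint angles; "qd": joint speeds; "effort": joint torques, N m; "position": TCP position; "tcp_rot": TCP orientation; "wrist_force": force on the tool from outside, world axes, zero at the start; "torque": the same for the moment, N m; "grip_width": finger opening in m; "grasp_force": force on a finger pad.
Only numpy, scipy, OpenCV 4.12 (cv2) and the standard library are available. Lean on these libraries where they do the work, as an engineer would, in place of code of your own. Each camera call takes 0.05 s, during which the arm holds its last target. There are 200 camera calls.

## Working session

There is one attempt and no reset: what is moved stays moved. The work goes in short steps, Python scripts to look and compute and a shell command to move; the robot and the scene stay as the last step left them, time stands still between calls to the robot, and variables do not carry over. Pictures are saved under pics/ and viewed, at most 10 in all, crops included, and the job is handed in when it is done.

```bash
mkdir -p pics; ls; cat > h.py <<'E'
import numpy as np, cv2
from cell import status, viewer, ticket
def ray(name,uv):
    c=viewer.get_calibration(name);K=np.array(c["camera_matrix"]);R=np.array(c["R"]);t=np.array(c["t"])
    p=cv2.undistortPoints(np.array([[uv]],float),K,np.array([c["k1"],0,0,0.]))[0,0] 
    # given model: distorted = s*(1+k1 r^2), same as OpenCV
    d=R.T@np.array([p[0],p[1],1.]);return -R.T@t,d/np.linalg.norm(d)
def onz(name,uv,z):
    o,d=ray(name,uv);return o+d*(z-o[2])/d[2]
def proj(name,X):
    c=viewer.get_calibration(name);R=np.array(c["R"]);t=np.array(c["t"],float)
    return cv2.projectPoints(np.atleast_2d(np.array(X,float)),cv2.Rodrigues(R)[0],t,np.array(c["camera_matrix"]),np.array([c["k1"],0,0,0.]))[0][:,0]
E
python3 - <<'E'
from h import *
for n in("scene","top"):
    im=viewer.camera(n);cv2.imwrite(f"pics/{n}0.png",im)
    o,d=ray(n,(320,200));print(n,o.round(3),d.round(3))
o=status.get_obs();print(o["position"],o["tcp_rot"],o["grip_width"],o["time_s"])
E
```

```text
pics
scene [ 1.195 -0.267  1.276] [-0.501  0.202 -0.842]
top [0.325 0.021 1.313] [ 0.147  0.003 -0.989]
[0.23535693 0.49640431 0.23033767] [ 2.19530512e-01  9.75605087e-01 -1.01531611e-03 -1.96445288e-04] 0.08554445519092431 0.1
```

View pics/scene0.png

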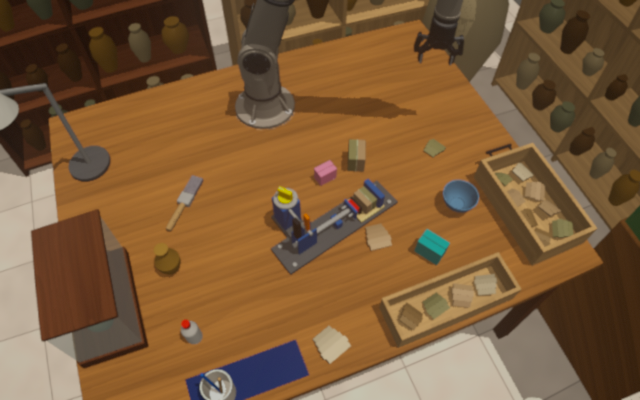

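View pics/top0.png

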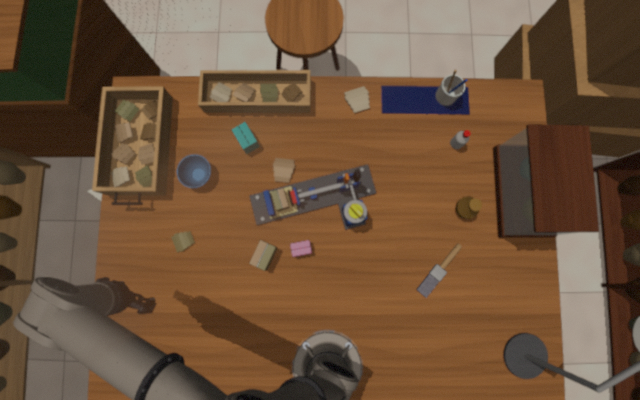

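The views show the clamp with its base plate at top (313,195) and scene (335,225). There are four fragment-like blocks:
- pink, at top (301,249)
- turquoise, at top (244,136)
- a large buff/green one, at top (263,255)
- a smaller buff/green one in the clamp bed, at top (282,199)

The one in the bed fits the description. I'll confirm it with an enlarged crop.

```bash
python3 - <<'E'
from h import *
t=cv2.imread("pics/top0.png")[155:275,240:390];s=cv2.imread("pics/scene0.png")[130:280,260:410]
a=cv2.resize(t,None,fx=2.66,fy=2.66,interpolation=2);b=cv2.resize(s,(399,399),interpolation=2)
a=cv2.copyMakeBorder(a,0,399-a.shape[0],0,0,0);cv2.imwrite("pics/crop0.png",np.hstack([a,b]))
im=cv2.imread("pics/top0.png");hsv=cv2.cvtColor(im,cv2.COLOR_BGR2HSV)
# yellow knob
for n,roi in(("top",(330,180,400,250)),("scene",(265,175,320,225))):
    im=cv2.imread(f"pics/{n}0.png");x0,y0,x1,y1=roi
    h=cv2.cvtColor(im,cv2.COLOR_BGR2HSV)
    for nm,lo,hi in(("yel",(24,150,120),(34,255,255)),("org",(5,170,100),(13,255,255)),("red",(0,170,90),(4,255,255))):
        X0,Y0,X1,Y1=(245,160,385,225) if n=="top" else (265,170,395,265)
        m=np.zeros(h.shape[:2],np.uint8);m[Y0:Y1,X0:X1]=cv2.inRange(h,lo,hi)[Y0:Y1,X0:X1]
        k,l,st,c=cv2.connectedComponentsWithStats(m)
        print(n,nm,[(st[i,4],c[i].round(1),st[i,:4]) for i in range(1,k) if st[i,4]>4])
E
```

```text
top yel [(np.int32(120), array([354.8, 210.6]), array([349, 205,  13,  13], dtype=int32))]
top org [(np.int32(8), array([346.4, 178.4]), array([345, 177,   4,   4], dtype=int32))]
top red [(np.int32(30), array([292.5, 197. ]), array([290, 192,   6,  11], dtype=int32))]
scene yel [(np.int32(169), array([284.4, 195.2]), array([278, 187,  15,  17], dtype=int32))]
scene org [(np.int32(44), array([306.8, 223.7]), array([303, 219,   7,  11], dtype=int32))]
scene red [(np.int32(39), array([354.7, 204.4]), array([350, 199,  10,  12], dtype=int32))]
```

View pics/crop0.png

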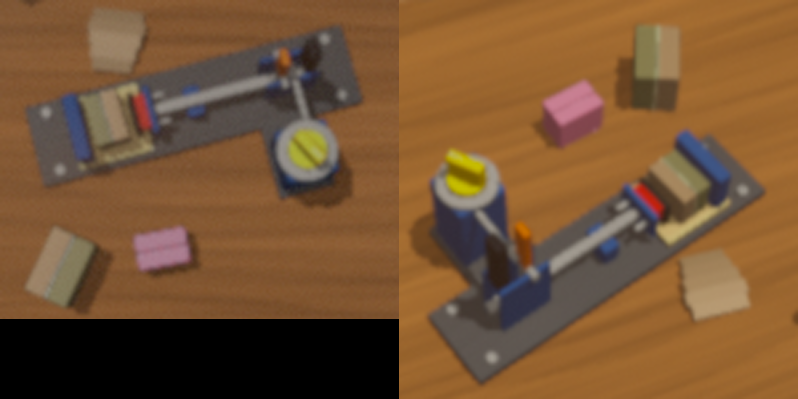

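The crop confirms it: the smaller buff/green-grey block with the seam stands in the clamp bed between the red band and the blue anvil (top full image about (282,199)). The larger pair at (263,255) is the decoy. Next I fit the clamp's pose.

```bash
python3 - <<'E'
from h import *
C=np.array([(343,27),(362,100),(47,186),(27,106)])/2.66+[240,155]
P=np.array([onz("top",c,.012) for c in C]);print(P.round(3),[np.linalg.norm(P[i]-P[i-1]).round(3) for i in range(4)])
d1=P[3]-P[0];d2=P[2]-P[1];y=[np.arctan2(d[1],d[0]) for d in(d1,d2)]
n=P[2]-P[3];y.append(np.arctan2(n[1],n[0])+np.pi/2);n=P[1]-P[0];y.append(np.arctan2(n[1],n[0])+np.pi/2);print("yaw",np.degrees(y))
S=np.array([(712,137),(765,190),(481,382),(430,319)],float);S=(S-[399,0])/2.66+[260,130]
Q=np.array([onz("scene",c,.012) for c in S]);print(Q.round(3))
d1=Q[0]-Q[3];d2=Q[1]-Q[2];print("yaw scene",[np.degrees(np.arctan2(d[1],d[0])) for d in(d1,d2)])
def tri(a,b):
    o1,d1=ray("top",a);o2,d2=ray("scene",b)
    s=np.linalg.lstsq(np.c_[d1,-d2],o2-o1,rcond=None)[0];p,q=o1+s[0]*d1,o2+s[1]*d2
    return (p+q)/2,np.linalg.norm(p-q)
f=lambda x,y:(x/2.66+240,y/2.66+155); g=lambda x,y:((x-399)/2.66+260,y/2.66+130)
print("trig top",tri(f(285,55),g(524,228)),onz("top",f(284,55),.163))
print("handle top",tri(f(313,42),g(495,238)))
# bright bar of knob
for n in("top","scene"):
    im=cv2.imread(f"pics/{n}0.png");h=cv2.cvtColor(im,cv2.COLOR_BGR2HSV)
    X0,Y0,X1,Y1=(340,195,370,225) if n=="top" else (265,175,300,215)
    m=np.zeros(h.shape[:2],np.uint8);m[Y0:Y1,X0:X1]=cv2.inRange(h,(24,150,120),(34,255,255))[Y0:Y1,X0:X1]
    print(n);v=np.where(m>0,h[...,2],0)[Y0:Y1,X0:X1]
    print(v[::1][8:24,6:24] if n=="top" else v[10:30,12:30])
E
```

```text
[[ 0.634 -0.134  0.012]
 [ 0.543 -0.156  0.012]
 [ 0.436  0.224  0.012]
 [ 0.533  0.251  0.012]] [np.float64(0.398), np.float64(0.093), np.float64(0.394), np.float64(0.101)]
yaw [104.6978999  105.78167404 -74.32167847 -76.31933426]
[[ 0.445  0.229  0.012]
 [ 0.534  0.255  0.012]
 [ 0.641 -0.128  0.012]
 [ 0.551 -0.154  0.012]]
yaw scene [np.float64(105.49204973249162), np.float64(105.52627292619717)]
trig top (array([ 0.5670771 , -0.05110039,  0.16436117]), np.float64(0.0034441542109143086)) [ 0.56680637 -0.05173891  0.163     ]
handle top (array([ 0.57732453, -0.08213699,  0.18055446]), np.float64(0.0010995167585261584))
top
[[  0   0   0   0   0   0   0   0   0   0   0   0   0   0   0   0   0   0]
 [  0   0   0   0   0   0   0   0   0   0   0   0   0   0   0   0   0   0]
 [  0   0   0   0   0   0 167 168 168 166 167 168 166   0   0   0   0   0]
 [  0   0   0   0   0 160 169 173 170 170 167 168 169 169   0   0   0   0]
 [  0   0   0   0 141 153 166 171 171 169 168 166 165 169 168   0   0   0]
 [  0   0   0   0 145 138 150 165 171 173 169 166 163 165 168 165   0   0]
 [  0   0   0   
[... 1541 characters left out ...]
147 149 146 155   0   0]
 [  0 165 170 157 141 127 120   0   0   0   0   0 124 132 138 149   0   0]
 [  0 180 189 183 172 154 141 134 125   0   0   0   0 127 134   0   0   0]
 [  0 179 194 196 191 182 174 162 148 134 124   0 120 128 135   0   0   0]
 [  0 169 188 196 197 195 193 186 176 162 149 141 136 138 145   0   0   0]
 [  0   0 174 189 195 197 197 196 193 186 179 175 169 159 152   0   0   0]
 [  0   0   0 169 184 191 194 195 195 194 191 188 179 165   0   0   0   0]
 [  0   0   0   0 160 171 177 182 184 184 180 174 167   0   0   0   0   0]
 [  0   0   0   0   0   0 151 159 162 162   0   0   0   0   0   0   0   0]
 [  0   0   0   0   0   0   0   0   0   0   0   0   0   0   0   0   0   0]]
```

```bash
python3 - <<'E'
from h import *
a,b=onz("scene",(278.3,188.7),.164),onz("scene",(291.7,192.3),.164)
print(a,b,np.linalg.norm(a-b),"scene bar yaw",np.degrees(np.arctan2(*(b-a)[1::-1])),"mid",(a+b)/2)
# top: shaded side line (dark) runs along bar
a,b=onz("top",(350.5,208),.15),onz("top",(359,216),.15);print("top bar yaw",np.degrees(np.arctan2(*(b-a)[1::-1])))
print("knob mid top",onz("top",(354.8,210.8),.14),"disc")
y=np.radians(105.3);x=np.array([np.cos(y),np.sin(y)]);yy=np.array([-x[1],x[0]])
T=np.array([.567,-.0512]);print("pred knob from trig",T+.1*yy)
from scipy.spatial.transform import Rotation as R
o=status.get_obs();print(R.from_quat(o["tcp_rot"]).as_matrix().round(3),o["position"])
K=T+.1*yy
for n in("top","scene"): print(n,proj(n,[[*K,.164],[*T,.163],[*(T-.032*x),.17],[*(T+.215*x),.072]]).round(1))
E
```

```text
[ 0.45952661 -0.09184666  0.164     ] [ 0.48370684 -0.06192504  0.164     ] 0.0384705981453822 scene bar yaw 51.0576677110116 mid [ 0.47161673 -0.07688585  0.164     ]
top bar yaw -133.37372954978667
knob mid top [ 0.46815641 -0.07615092  0.14      ] disc
pred knob from trig [ 0.47054426 -0.0775873 ]
[[-0.904  0.428 -0.001]
 [ 0.428  0.904 -0.002]
 [-0.    -0.002 -1.   ]] [0.23535693 0.49640431 0.23033767]
top [[356.  208.9]
 [346.6 175.6]
 [357.5 172.3]
 [277.3 199.3]]
scene [[284.6 190.3]
 [306.3 216. ]
 [296.2 220.9]
 [366.5 194.3]]
```

```bash
cat >> h.py <<'E'
from scipy.spatial.transform import Rotation as Rot
def plan(target,yaw_y,ncalls,frompose=None):
    """target TCP xyz, wanted yaw (deg) of tool y (mod 360 nearest); prints per-call END row"""
    o=status.get_obs();p=np.array(o["position"]);M=Rot.from_quat(o["tcp_rot"]).as_matrix()
    y0=np.degrees(np.arctan2(M[1,1],M[0,1]));dy=(yaw_y-y0+180)%360-180
    D=(np.array(target)-p)/ncalls
    for i in range(ncalls):
        Mi=Rot.from_euler("z",dy*i/ncalls,degrees=True).as_matrix()@M
        print("end row",(Mi.T@D).round(4),"spin",round(-dy/ncalls/5,3))
E
python3 -c "
from h import *
plan((.470,-.077,.23),-41.5,3)"
```

```text
end row [-0.1525 -0.1392  0.0004] spin 7.076
end row [-2.05e-01 -2.52e-02  2.00e-04] spin 7.076
end row [-1.817e-01  9.810e-02 -1.000e-04] spin 7.076
```

```bash
python3 -m jog '[[[-0.03,-0.028,0,1.4,0.2],[-0.061,-0.056,0,2.8,0.3],[-0.092,-0.084,0,4.25,0.4],[-0.122,-0.112,0,5.65,0.4],[-0.1525,-0.139,0,7.08,0.4]]]'
python3 -m jog '[[[-0.041,-0.005,0,1.4,0.4],[-0.082,-0.01,0,2.8,0.4],[-0.123,-0.015,0,4.25,0.4],[-0.164,-0.02,0,5.65,0.4],[-0.205,-0.025,0,7.08,0.4]]]'
python3 -m jog '[[[-0.036,0.0195,0,1.4,0.4],[-0.073,0.039,0,2.8,0.4],[-0.109,0.059,0,4.25,0.4],[-0.145,0.0785,0,5.65,0.4],[-0.182,0.098,0,7.08,0.4]]]'
python3 - <<'E'
from h import *
im=[cv2.resize(viewer.camera(n)[a:a+110,b:b+130],(395,334),interpolation=2) for n,a,b in(("top",150,270),("scene",140,240))]
cv2.imwrite("pics/near1.png",np.hstack(im))
plan((.470,-.077,.142),-41.5,1);print(status.get_obs()["position"],status.get_obs()["grip_width"])
E
```

```text
time_s: 0.6
position: [0.314, 0.3041, 0.2309]
tcp_rot: [0.508, 0.861, -0.0, -0.0]
wrist_force: [0.4, -0.2, -0.4]
grip_width: 0.0508
grasp_force: 0.0
time_s: 1.1
position: [0.3922, 0.1133, 0.2311]
tcp_rot: [0.746, 0.666, -0.0, -0.0]
wrist_force: [-0.3, 0.4, -0.4]
grip_width: 0.051
grasp_force: 0.0
time_s: 1.6
position: [0.4702, -0.0777, 0.2311]
tcp_rot: [0.913, 0.408, 0.0, -0.0]
wrist_force: [0.5, 0.4, -0.4]
grip_width: 0.0514
grasp_force: 0.0
end row [ 0.0051 -0.0054  0.0894] spin -0.158
[ 0.47048907 -0.08387554  0.23141782] 0.051170088516767825
```

View pics/near1.png

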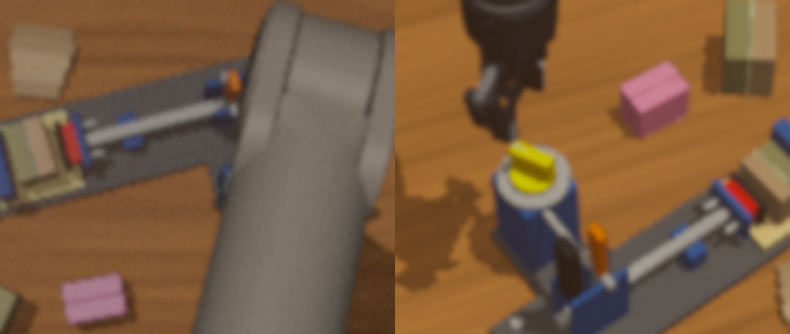

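The fingers hover over the knob at right (510,130), lined up across the yellow bar at (532,165). I'll descend and grip.

```bash
python3 -m jog '[[[0,0,0.02,0,0.4],[0,0,0.04,0,0.4],[0,0,0.06,0,0.4],[0,0,0.06,0,0.4],[0,0,0.06,0,0.4]]]'
python3 -c "
from h import *
plan((.470,-.077,.142),-41.5,1)"
```

```text
time_s: 2.2
position: [0.4698, -0.076, 0.1713]
tcp_rot: [0.912, 0.411, -0.0, -0.0]
wrist_force: [0.2, -0.5, 0.4]
grip_width: 0.0515
grasp_force: 0.0
end row [-0.0005  0.0008  0.0293] spin -0.003
```

```bash
python3 -m jog '[[[0,0,0.015,0,0.4],[0,0,0.029,0,0.4],[0,0,0.029,0,0.4],[0,0,0.029,0,0.7],[0,0,0.029,0,1]]]'
python3 -m jog '[[[0,0,0,0,1],[0,0,0,0,1],[0,0,0,0,1],[0,0,0,0,1],[0,0,0,0,1]]]'
```

```text
time_s: 2.7
position: [0.4711, -0.0767, 0.1436]
tcp_rot: [0.912, 0.41, 0.001, 0.001]
wrist_force: [-0.5, -0.3, 0.7]
grip_width: 0.0229
grasp_force: 0.0
time_s: 3.2
position: [0.4704, -0.0762, 0.1436]
tcp_rot: [0.912, 0.41, 0.001, -0.0]
wrist_force: [-2.6, 1.0, 4.8]
grip_width: 0.0126
grasp_force: 59.7
```

```bash
python3 -m jog '[[[0,0,0,-1.2,1],[0,0,0,-2.4,1],[0,0,0,-3.6,1],[0,0,0,-4.8,1],[0,0,0,-6,1]]]'
python3 -c "
from h import *
print(status.get_obs()['torque'])"
python3 -m jog '[[[0,0,0,-1,1],[0,0,0,-2,1],[0,0,0,-3,1],[0,0,0,-4,1],[0,0,0,-4.6,1]]]'
python3 -c "
from h import *
print(status.get_obs()['torque']);plan((.470,-.077,.142),15.3,1)"
```

```text
time_s: 3.7
position: [0.4687, -0.0753, 0.1436]
tcp_rot: [0.773, 0.634, -0.0, -0.002]
wrist_force: [-6.1, 2.8, 9.8]
grip_width: 0.0127
grasp_force: 60.4
[ 0.63614657  1.37798686 -0.07490181]
time_s: 4.2
position: [0.4672, -0.0753, 0.1436]
tcp_rot: [0.632, 0.775, -0.0, -0.003]
wrist_force: [-8.7, 3.2, 13.1]
grip_width: 0.0125
grasp_force: 60.8
[ 0.64447993  1.93048018 -0.10860094]
end row [-0.0022  0.0024  0.0016] spin -0.741
```

```bash
python3 -m jog '[[[0,0,-0.001,-0.3,1],[0,0,-0.001,-0.6,1],[0,0,-0.001,-0.8,1],[0,0,-0.001,-0.8,1],[0,0,-0.001,-0.8,1]]]'
python3 -c "
from h import *
print(status.get_obs()['torque'],status.get_obs()['qpos'][6]);plan((.470,-.077,.142),15.3,1)"
python3 -m jog '[[[0,0,0,-0.3,1],[0,0,0,-0.6,1],[0,0,0,-0.8,1],[0,0,0,-0.8,1],[0,0,0,-0.8,1]]]'
python3 -c "
from h import *
print(status.get_obs()['torque'],status.get_obs()['qpos'][6]);plan((.470,-.077,.142),15.3,1)"
```

```text
time_s: 4.7
position: [0.467, -0.0754, 0.1436]
tcp_rot: [0.606, 0.796, -0.001, -0.003]
wrist_force: [-6.9, 2.5, 7.1]
grip_width: 0.013
grasp_force: 60.0
[0.4733697  1.52599636 0.03042281] 0.5296257024222671
end row [-0.0024  0.0025  0.0016] spin 0.03
time_s: 5.2
position: [0.4669, -0.0754, 0.1437]
tcp_rot: [0.581, 0.814, 0.0, -0.004]
wrist_force: [-7.0, 4.2, 6.5]
grip_width: 0.0126
grasp_force: 74.6
[ 0.72660837  1.62494929 -1.64786583] 0.5917630708402039
end row [-0.0025  0.0024  0.0016] spin 0.741
```

The torque jump shows the knob is on its stop. I'll release it, rise, and look.

```bash
python3 -m jog '[[[0,0,0,0,0.8],[0,0,0,0,0.5],[0,0,0,0,0.4],[0,0,0,0,0.4],[0,0,-0.03,0,0.4]]]'
python3 -m jog '[[[0,0,-0.03,0,0.4],[0.03,0,-0.06,0,0.4],[0.065,0,-0.06,0,0.4],[0.1,0,-0.06,0,0.4],[0.14,0,-0.06,0,0.4]]]'
python3 - <<'E'
from h import *
im=[cv2.resize(viewer.camera(n)[a:a+110,b:b+130],(395,334),interpolation=2) for n,a,b in(("top",150,270),("scene",140,240))]
cv2.imwrite("pics/near2.png",np.hstack(im));print(status.get_obs()["position"])
E
```

```text
time_s: 5.7
position: [0.4673, -0.0758, 0.1705]
tcp_rot: [0.577, 0.816, -0.002, -0.003]
wrist_force: [0.8, 0.6, 0.4]
grip_width: 0.0513
grasp_force: 0.0
time_s: 6.2
position: [0.4239, 0.0561, 0.234]
tcp_rot: [0.578, 0.816, 0.001, 0.001]
wrist_force: [1.0, 0.4, -0.1]
grip_width: 0.0515
grasp_force: 0.0
[0.42203953 0.06197438 0.23339824]
```

View pics/near2.png

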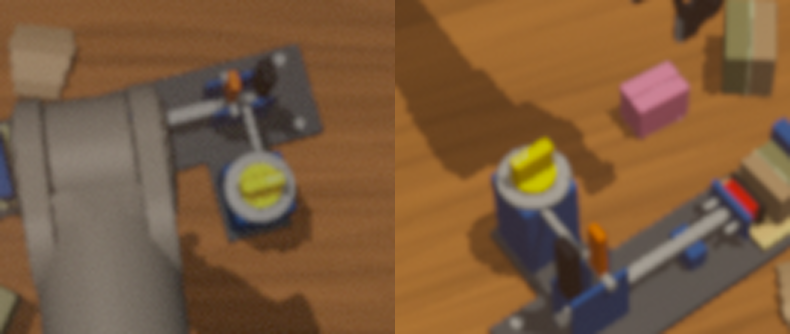

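The knob bar now lies along the clamp's bar at left (262,185), and the bolt is drawn out. Next I move above the trigger and handle.

```bash
python3 -c "
from h import *
plan((.5735,-.0748,.225),-74.7,3)"
```

```text
end row [-0.0602  0.0318  0.0026] spin 6.318
end row [-0.0346  0.0586  0.0027] spin 6.318
end row [0.0012 0.068  0.0029] spin 6.318
```

```bash
python3 -m jog '[[[-0.012,0.006,0,1.25,0.2],[-0.024,0.012,0,2.5,0],[-0.036,0.019,0,3.8,0],[-0.048,0.025,0,5.05,0],[-0.06,0.032,0.002,6.3,0]]]'
python3 -m jog '[[[-0.007,0.012,0,1.25,0],[-0.014,0.024,0,2.5,0],[-0.021,0.035,0,3.8,0],[-0.028,0.047,0,5.05,0],[-0.035,0.0585,0.002,6.3,0]]]'
python3 -m jog '[[[0,0.014,0,1.25,0],[0,0.028,0,2.5,0],[0,0.042,0,3.8,0],[0.001,0.055,0,5.05,0],[0.001,0.068,0.003,6.3,0]]]'
python3 -m jog '[[[0,0,0,0,0],[0,0,0.01,0,0],[0,0,0.02,0,0],[0,0,0.02,0,0],[0,0,0.02,0,0]]]'
python3 - <<'E'
from h import *
im=[cv2.resize(viewer.camera(n)[a:a+110,b:b+130],(395,334),interpolation=2) for n,a,b in(("top",150,270),("scene",140,240))]
cv2.imwrite("pics/near3.png",np.hstack(im));plan((.5735,-.0748,.135),-74.7,1)
E
```

```text
time_s: 6.8
position: [0.4747, 0.0085, 0.2317]
tcp_rot: [0.779, 0.627, 0.0, 0.001]
wrist_force: [-0.1, -0.4, -0.1]
grip_width: 0.0853
grasp_force: 0.0
time_s: 7.3
position: [0.5246, -0.0381, 0.2296]
tcp_rot: [0.92, 0.392, 0.001, 0.001]
wrist_force: [0.0, -0.3, -0.7]
grip_width: 0.0855
grasp_force: 0.0
time_s: 7.8
position: [0.5746, -0.0841, 0.2267]
tcp_rot: [0.992, 0.128, 0.001, 0.001]
wrist_force: [-0.2, 0.1, -0.0]
grip_width: 0.0855
grasp_force: 0.0
time_s: 8.3
position: [0.5729, -0.0824, 0.2058]
tcp_rot: [0.991, 0.131, -0.001, -0.0]
wrist_force: [-0.4, -0.4, -0.4]
grip_width: 0.0854
grasp_force: 0.0
end row [ 0.002  -0.0077  0.0716] spin -0.064
```

View pics/near3.png

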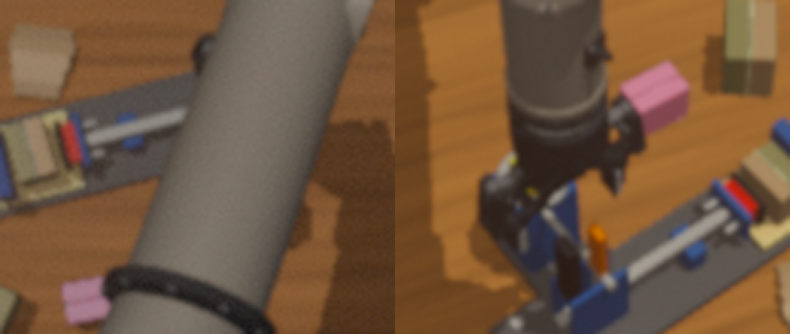

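The gripper straddles handle and trigger (tips at right (505,235) and (615,185)), about 8 mm too far back. I'll correct that and descend. The red band stays visible in both views.

```bash
cat >> h.py <<'E'
# red band along clamp x: project known points, find extent of red in undistorted clamp-plane (z=.046..) via top rows
YAW=np.radians(105.3);CX=np.array([np.cos(YAW),np.sin(YAW)]);CY=np.array([-CX[1],CX[0]]);T0=np.array([.567,-.0512])
def clampx(n,uv,z):
    p=onz(n,uv,z)[:2]-T0;return 1000*p@CX,1000*p@CY
def band(save=None):
    for n,(X0,Y0,X1,Y1) in(("top",(270,175,310,220)),("scene",(335,180,385,220))):
        im=viewer.camera(n);h=cv2.cvtColor(im,cv2.COLOR_BGR2HSV)[Y0:Y1,X0:X1]
        m=(cv2.inRange(h,(0,150,70),(6,255,255))|cv2.inRange(h,(174,150,70),(180,255,255)))>0
        v,u=np.nonzero(m)
        q=np.array([clampx(n,(a+X0,b+Y0),.06) for a,b in zip(u,v)]) if len(u) else np.zeros((1,2))
        A=np.sum(m);print(n,"n",A,"x mean %.1f sd %.2f p5-95 %.1f %.1f | y %.1f sd %.1f"%(q[:,0].mean(),q[:,0].std(),*np.percentile(q[:,0],[5,95]),q[:,1].mean(),q[:,1].std()))
        if save: cv2.imwrite(f"pics/{save}_{n}.png",im)
E
python3 -m jog '[[[0.001,-0.004,0,0,0],[0.002,-0.008,0.01,0,0],[0.002,-0.008,0.03,0,0],[0.002,-0.008,0.05,0,0],[0.002,-0.008,0.05,0,0]]]'
python3 -m jog '[[[0,0,0.01,0,0],[0,0,0.02,0,0],[0,0,0.02,0,0],[0,0,0.02,0,0],[0,0,0.02,0,0]]]'
python3 -c "
from h import *
band('b0');plan((.5735,-.0748,.135),-74.7,1)"
```

```text
time_s: 8.9
position: [0.5709, -0.0733, 0.1529]
tcp_rot: [0.991, 0.13, -0.003, -0.001]
wrist_force: [-0.4, 0.6, 0.9]
grip_width: 0.0851
grasp_force: 0.0
time_s: 9.4
position: [0.5738, -0.075, 0.1369]
tcp_rot: [0.992, 0.13, 0.001, 0.0]
wrist_force: [-0.0, 0.6, -0.0]
grip_width: 0.0854
grasp_force: 0.0
top n 50 x mean 168.2 sd 3.44 p5-95 163.0 173.6 | y 3.5 sd 11.4
scene n 60 x mean 170.4 sd 3.89 p5-95 164.7 176.7 | y -0.4 sd 12.8
end row [-0.0002 -0.0002  0.0019] spin -0.074
```

```bash
python3 -m jog '[[[0,0,0.001,0,0.2],[0,0,0.001,0,0.4],[0,0,0.001,0,0.5],[0,0,0.001,0,0.7],[0,0,0.001,0,1]]]'
python3 -m jog '[[[0,0,0,0,1],[0,0,0,0,1],[0,0,0,0,1],[0,0,0,0,1],[0,0,0,0,1]]]'
python3 -c "
from h import *
band('b1')"
```

```text
time_s: 10.0
position: [0.5741, -0.0742, 0.1369]
tcp_rot: [0.992, 0.13, 0.001, -0.001]
wrist_force: [0.4, -1.3, 5.5]
grip_width: 0.0296
grasp_force: 58.9
time_s: 10.5
position: [0.5741, -0.0742, 0.1369]
tcp_rot: [0.992, 0.13, 0.001, -0.001]
wrist_force: [0.7, 0.8, 5.4]
grip_width: 0.0295
grasp_force: 58.9
top n 48 x mean 171.8 sd 3.42 p5-95 166.8 177.1 | y 3.1 sd 11.1
scene n 61 x mean 173.7 sd 3.89 p5-95 167.8 179.5 | y -0.5 sd 13.1
```

The squeeze is full (29.5 mm), the jaw has advanced and the band is intact. Pump again.

```bash
python3 -m jog '[[[0,0,0,0,0.5],[0,0,0,0,0.15],[0,0,0,0,0.15],[0,0,0,0,0.15],[0,0,0,0,0.15]]]'
python3 -m jog '[[[0,0,0,0,0.4],[0,0,0,0,0.6],[0,0,0,0,0.8],[0,0,0,0,1],[0,0,0,0,1]]]'
python3 -c "
from h import *
band('b2')"
```

```text
time_s: 11.1
position: [0.5732, -0.0753, 0.1351]
tcp_rot: [0.992, 0.13, -0.0, 0.0]
wrist_force: [0.7, -0.1, -0.6]
grip_width: 0.0723
grasp_force: 0.0
time_s: 11.6
position: [0.574, -0.0742, 0.1368]
tcp_rot: [0.992, 0.13, 0.001, -0.001]
wrist_force: [0.0, 0.0, 6.3]
grip_width: 0.0296
grasp_force: 58.7
top n 47 x mean 175.6 sd 3.43 p5-95 170.6 180.9 | y 2.7 sd 10.9
scene n 59 x mean 177.6 sd 3.79 p5-95 171.9 183.5 | y -0.2 sd 12.8
```

```bash
python3 - <<'E'
from h import *
r=[]
for k in("b0","b2"):
    r.append(np.hstack([cv2.resize(cv2.imread(f"pics/{k}_{n}.png")[a:a+60,b:b+w],(w*4,240),interpolation=2) for n,a,b,w in(("top",170,255,60),("scene",170,285,125))]))
cv2.imwrite("pics/cmp.png",np.vstack(r))
E
```

```text
(no output)
```

View pics/cmp.png

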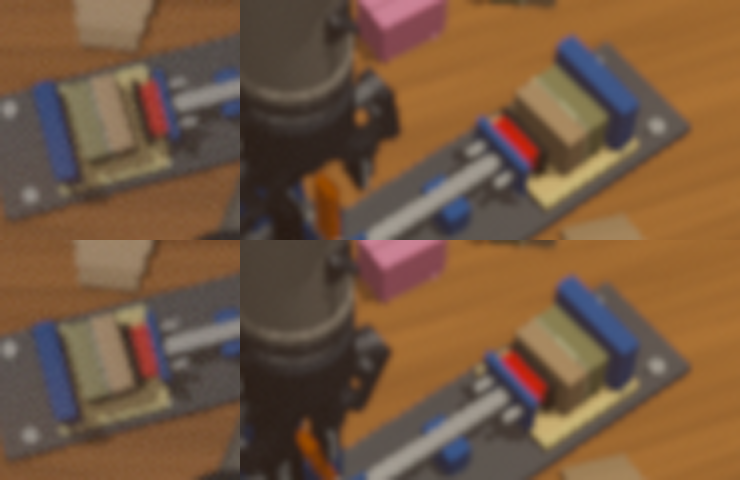

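The trigger leans back to the handle (scene crop (315,455)), and the black pad has not reached the fragment yet. The band is full width. I'll keep pumping and measure after each squeeze.

```bash
python3 -m jog '[[[0,0,0,0,0.5],[0,0,0,0,0.1],[0,0,0,0,0.1],[0,0,0,0,0.1],[0,0,0,0,0.1]]]'
python3 -m jog '[[[0,0,0,0,0.4],[0,0,0,0,0.6],[0,0,0,0,0.8],[0,0,0,0,1],[0,0,0,0,1]]]' | grep -E "width|grasp"
python3 -c "
from h import *
band('b3')"
```

```text
time_s: 12.2
position: [0.5732, -0.0754, 0.1351]
tcp_rot: [0.992, 0.13, -0.0, 0.0]
wrist_force: [1.3, 0.4, -0.4]
grip_width: 0.0767
grasp_force: 0.0
grip_width: 0.0299
grasp_force: 58.9
top n 44 x mean 178.9 sd 3.19 p5-95 173.7 183.5 | y 2.6 sd 11.1
scene n 52 x mean 181.5 sd 3.41 p5-95 176.4 186.8 | y 0.3 sd 12.8
```

```bash
python3 -m jog '[[[0,0,0,0,0.5],[0,0,0,0,0.1],[0,0,0,0,0.1],[0,0,0,0,0.1],[0,0,0,0,0.1]]]' | grep width
python3 -m jog '[[[0,0,0,0,0.4],[0,0,0,0,0.6],[0,0,0,0,0.8],[0,0,0,0,1],[0,0,0,0,1]]]' | grep -E "width|grasp"
python3 -c "
from h import *
band('b4')"
```

```text
grip_width: 0.0769
grip_width: 0.0297
grasp_force: 59.0
top n 42 x mean 183.0 sd 3.06 p5-95 178.2 187.8 | y 3.5 sd 10.9
scene n 59 x mean 184.7 sd 3.65 p5-95 179.2 190.4 | y -0.8 sd 13.2
```

```bash
python3 -m jog '[[[0,0,0,0,0.5],[0,0,0,0,0.1],[0,0,0,0,0.1],[0,0,0,0,0.1],[0,0,0,0,0.1]]]' | grep width
python3 -m jog '[[[0,0,0,0,0.4],[0,0,0,0,0.6],[0,0,0,0,0.8],[0,0,0,0,1],[0,0,0,0,1]]]' | grep -E "width|grasp"
python3 - <<'E'
from h import *
band('b5')
r=[]
for k in("b2","b5"):
    r.append(np.hstack([cv2.resize(cv2.imread(f"pics/{k}_{n}.png")[a:a+50,b:b+w],(w*6,300),interpolation=2) for n,a,b,w in(("top",175,255,50),("scene",175,335,65))]))
cv2.imwrite("pics/cmp2.png",np.vstack(r))
E
```

```text
grip_width: 0.0768
grip_width: 0.0297
grasp_force: 59.1
top n 32 x mean 185.0 sd 2.32 p5-95 181.5 188.6 | y 2.7 sd 10.9
scene n 40 x mean 187.2 sd 2.68 p5-95 183.2 190.9 | y 2.2 sd 12.4
```

View pics/cmp2.png

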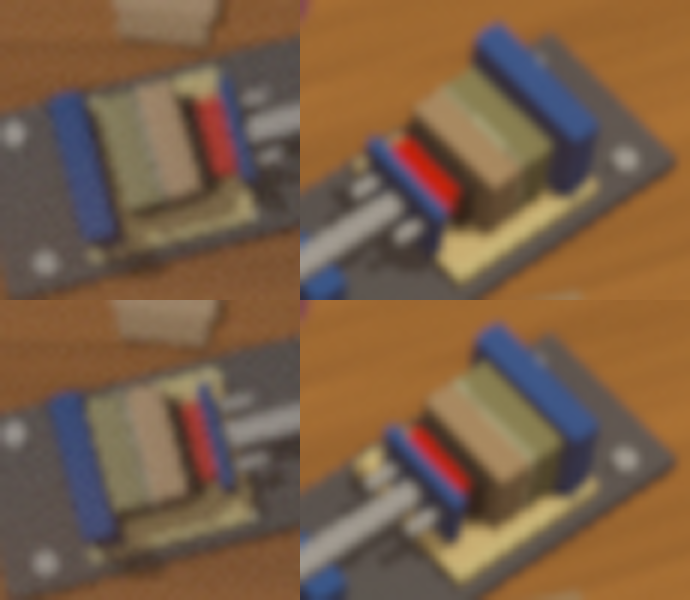

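The fragment is now seated on the anvil, and the band is about two thirds visible (pad about 5 mm in). One more squeeze (about 3.8 mm, 6.5 at most) brings it to about half without risk of crushing.

```bash
python3 -m jog '[[[0,0,0,0,0.5],[0,0,0,0,0.1],[0,0,0,0,0.1],[0,0,0,0,0.1],[0,0,0,0,0.1]]]' | grep width
python3 -m jog '[[[0,0,0,0,0.4],[0,0,0,0,0.6],[0,0,0,0,0.8],[0,0,0,0,1],[0,0,0,0,1]]]' | grep -E "width|grasp"
python3 - <<'E'
from h import *
band('b6')
r=[]
for k in("b5","b6"):
    r.append(np.hstack([cv2.resize(cv2.imread(f"pics/{k}_{n}.png")[a:a+50,b:b+w],(w*6,300),interpolation=2) for n,a,b,w in(("top",175,255,50),("scene",175,290,80))]))
cv2.imwrite("pics/cmp3.png",np.vstack(r))
E
```

```text
grip_width: 0.0767
grip_width: 0.0298
grasp_force: 59.9
top n 9 x mean 187.3 sd 1.00 p5-95 185.9 188.7 | y -3.2 sd 9.4
scene n 21 x mean 189.0 sd 1.74 p5-95 186.2 192.0 | y 3.2 sd 11.4
```

View pics/cmp3.png

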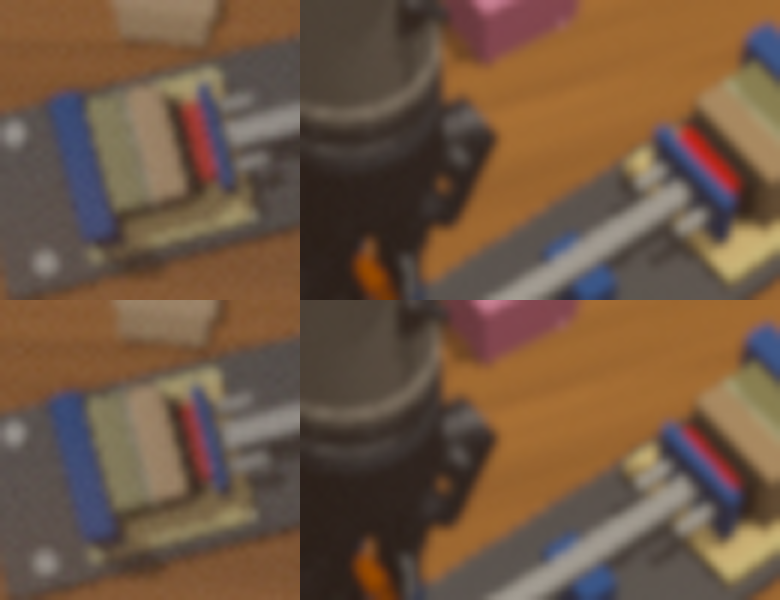

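The band is about half hidden (pad about 9 mm in by plate travel), the fragment is seated, and the trigger is held against the handle at full grip. Handing in.

```bash
python3 -m jog '[[[0,0,0,0,1],[0,0,0,0,1],[0,0,0,0,1],[0,0,0,0,1],[0,0,0,0,1]]]'
python3 -c "
from h import *
band();print(ticket.sign_off())"
```

```text
time_s: 16.6
position: [0.5741, -0.0742, 0.1369]
tcp_rot: [0.992, 0.13, 0.001, -0.001]
wrist_force: [0.6, -0.2, 5.1]
grip_width: 0.0296
grasp_force: 59.9
top n 13 x mean 187.4 sd 1.28 p5-95 185.3 189.0 | y -1.1 sd 8.8
scene n 22 x mean 189.0 sd 1.75 p5-95 186.2 191.9 | y 2.4 sd 11.7
the job is handed in; nothing more can be done
None
```

Job handed in at about 17 s, no verdict returned: the knob is at its anticlockwise stop, the fragment looks seated on the anvil with the pad about 9 mm in (estimated from the images), and the gripper is still holding the trigger squeezed.

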